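Feel along a curved roller track

TASK

Check that the little curved roller track runs freely: stroke your fingertips lightly along the row of rollers, following the curve from the roller next to the upright stop to the last one at the open end, so that every one of the seven rolls 30 degrees or more toward the open end. Do not press any roller right down into the track, do not shift or lift the track, and leave everything else on the bench where it is.

Things in the scene. Friction and masses are not known exactly. Their poses are not given: they have to be found in the camera images.
- track: loose curved aluminium roller track, about 1 kg: 52 mm wide arc, 200 mm centre-line radius, seven grey rollers across it, cheeks 34 mm high, an upright 54 mm steel stop plate at one end only. Origin: under the middle roller, on the centre line, at bench level; x along the track there, from stop end to open end; y to the outside of the curve (arc centre at x=0, y=-200 mm)
- top_1 (a point): highest point, at rest, of roller 1, counted from the stop (the roller next to the stop): mid-width, on the centre line, 42 mm above the bench, 8 mm above the cheeks. The stop plate is 49 mm further back along the arc. The point is fixed to the track and does not sink or turn
- top_4 (a point): highest point, at rest, of roller 4, counted from the stop (the middle roller): mid-width, on the centre line, 42 mm above the bench, 8 mm above the cheeks. Rollers 22 mm in diameter, 40 mm wide, 34 mm (0.17 rad) apart along the arc, three to each side of this one. The point is fixed to the track and does not sink or turn
- top_7 (a point): highest point, at rest, of roller 7, counted from the stop (the roller at the open end): mid-width, on the centre line, 42 mm above the bench, 8 mm above the cheeks. The track ends 26 mm further on. The point is fixed to the track and does not sink or turn
- roller_1 (a joint): angle turned by roller 1 (rad, 0 at the start), positive when its top moves toward the open end; slight drag, stays where it is left
- roller_2 (a joint): angle turned by roller 2 (rad, 0 at the start), positive when its top moves toward the open end; slight drag, stays where it is left
- roller_3 (a joint): angle turned by roller 3 (rad, 0 at the start), positive when its top moves toward the open end; slight drag, stays where it is left
- roller_4 (a joint): angle turned by roller 4 (rad, 0 at the start), positive when its top moves toward the open end; slight drag, stays where it is left
- roller_5 (a joint): angle turned by roller 5 (rad, 0 at the start), positive when its top moves toward the open end; slight drag, stays where it is left
- roller_6 (a joint): angle turned by roller 6 (rad, 0 at the start), positive when its top moves toward the open end; slight drag, stays where it is left
- roller_7 (a joint): angle turned by roller 7 (rad, 0 at the start), positive when its top moves toward the open end; slight drag, stays where it is left
- dip_1 (a joint): how far roller 1 is pressed down on its sprung axle (m): 0 at rest, 0.008 bottomed (level with the cheeks); it gives way from 1 N, then 0.5 N per mm (3 mm takes 2.5 N), and springs back up
- dip_2 (a joint): how far roller 2 is pressed down on its sprung axle (m): 0 at rest, 0.008 bottomed (level with the cheeks); it gives way from 1 N, then 0.5 N per mm (3 mm takes 2.5 N), and springs back up
- dip_3 (a joint): how far roller 3 is pressed down on its sprung axle (m): 0 at rest, 0.008 bottomed (level with the cheeks); it gives way from 1 N, then 0.5 N per mm (3 mm takes 2.5 N), and springs back up
- dip_4 (a joint): how far roller 4 is pressed down on its sprung axle (m): 0 at rest, 0.008 bottomed (level with the cheeks); it gives way from 1 N, then 0.5 N per mm (3 mm takes 2.5 N), and springs back up
- dip_5 (a joint): how far roller 5 is pressed down on its sprung axle (m): 0 at rest, 0.008 bottomed (level with the cheeks); it gives way from 1 N, then 0.5 N per mm (3 mm takes 2.5 N), and springs back up
- dip_6 (a joint): how far roller 6 is pressed down on its sprung axle (m): 0 at rest, 0.008 bottomed (level with the cheeks); it gives way from 1 N, then 0.5 N per mm (3 mm takes 2.5 N), and springs back up
- dip_7 (a joint): how far roller 7 is pressed down on its sprung axle (m): 0 at rest, 0.008 bottomed (level with the cheeks); it gives way from 1 N, then 0.5 N per mm (3 mm takes 2.5 N), and springs back up
- spanner: loose steel combination spanner, 151 mm long, 23 mm wide, 8 mm thick, lying flat on the outer side of the curve; origin: centre of its underside, long along its y
- end_cap: loose black square tube end cap, 30 x 30 x 19 mm, inside the curve; origin: centre of its underside
- bracket: loose galvanised angle bracket, 30 x 40 x 40 mm, near the track's open end; origin: centre of its underside
- wood_block: loose wood packing block, 45 x 75 x 22 mm, near the track's stop end; origin: centre of its underside
- pliers: loose pliers with red handles, 60 x 146 x 15 mm, at the left; origin: centre of their underside

How it is judged:
On the way, in this order (a step that is already met when the one before it is completed fails the run):
1. roller 1 from the stop has been rolled toward the open end (more than 0.5 rad) (value of joint roller_1 above 0.5 rad).
2. roller 3 from the stop has been rolled toward the open end (more than 0.5 rad) (value of joint roller_3 above 0.5 rad).
3. roller 5 from the stop has been rolled toward the open end (more than 0.5 rad) (value of joint roller_5 above 0.5 rad).
4. roller 7 from the stop has been rolled toward the open end (more than 0.5 rad) (value of joint roller_7 above 0.5 rad).
At the end, for the whole second after the job is handed in: all seven rollers have turned toward the open end by more than 0.5 rad and stand fully up again (within 1 mm); the first and last rollers and every loose thing are within 15 mm of where they began (value of joint each of roller_1, roller_2, roller_3, roller_4, roller_5, roller_6, roller_7 above 0.5 rad and value of joint each of dip_1, dip_2, dip_3, dip_4, dip_5, dip_6, dip_7 below 0.001 m and distance of each of top_1, top_7, spanner, end_cap, bracket, wood_block, pliers from where it was at the start of the episode below 0.015 m); the robot touches nothing.
It fails at once if a roller is pressed down into the track (more than 7 mm of its 8 mm) (value of joint any of dip_1, dip_2, dip_3, dip_4, dip_5, dip_6, dip_7 above 0.007 m).
It fails at once if the track is shifted (first or last roller by more than 15 mm) (distance of any of top_1, top_7 from where it was at the start of the episode above 0.015 m).
It fails at once if the track is lifted (more than 6 mm) (height (world z) of track above 0.006 m).
It fails at once if another loose thing is moved or lifted (more than 15 mm) (distance of any of spanner, end_cap, bracket, wood_block, pliers from where it was at the start of the episode above 0.015 m).
It also fails if it takes over 48 s, if anything falls off the work surface, if the arm or the gripper's body presses on something with over 40 N, if the wrist force passes 120 N, or if a joint passes its speed limit or range.

ROBOT

A 6-joint arm with a two-finger parallel gripper is mounted at the origin on a cart in front of the work surface, level with it; the furniture and walls round the work are solid. World frame = base frame: x ahead of the robot, y to its left, z up, the work surface at z = 0. Lengths are in m, angles in rad, forces in N, time in s.
With the tool pointing down it reaches from about 0.35 to 0.85 m from the base axis. Payload 8.1 kg.
Tool frame: the origin (TCP) lies on the mounting face of the last link; the fingertips stand 186 mm ahead of it and the grasp point (between the pads) lies 167 mm ahead of it; z points along the fingers, y is the line along which they close (so a half turn about z gives the same grasp; the last joint's range is limited). The gripper opens to 93 mm and grips with 3 to 60 N. Pads are 15 mm wide; open, the fingers measure 128 mm over their backs; the gripper's body (75 mm by 188 mm) begins 65 mm behind the grasp point.
Start: joints at [1.13, 0.13, 1.488, -0, 1.523, -0.085], TCP at [0.209, 0.562, 0.405] pointing down, gripper open.
Joint ranges: [-2.96, 2.96], [-0.89, 2.26], [0.02, 2.5], [-1.34, 4.48], [0, 2.73], [-2.66, 2.66]. Speed limits (rad/s): [2.39, 2.39, 2.79, 3.14, 3.14, 3.14].

INTERFACE

Orientations are given as a rotation vector (axis times angle).
In Python, from plant import * gives the robot as it stands. The module is installed in compiled form; this text tells all that it offers.
- The arm moves only by the tool arm_command, never from a script. Its argument "increments" is a list of rows, each a list of 6 numbers: the shift along the tool's x, y, z in units of 0.2 m (1.0 is 0.2 m), then the turn, a rotation vector about the tool's x, y, z in units of pi rad (1.0 is pi rad). A call has exactly 5 rows; each row is the pose to reach, as a shift and turn from the pose commanded when the call began, along the tool's axes at that moment, turning the shorter way round; what a row does not reach only later rows make up. A row lasts 1/8 s, in which the tool goes at most 62.5 mm and 10.7 degrees, less where a joint would pass 70% of its speed; a pose out of reach is approached as far as the arm can. A call with a number of a shift or a turn outside -1 to 1 is refused whole. A call with a gripper value outside its range is refused whole. "fingers" is the closure, from -1 (fully open) to 1 (shut), set as the call begins (left out, the last holds). The fingers move at their own pace and stop on an object; "force" is the grip in N (left out, the last holds). Time passes only in rows, so rows that repeat a pose let the fingers close, or fill a call up. It gives the time, the measured TCP pose, the force, the opening and the grip force at its end, in the units of the state.
- read_state(): the state, without advancing time (a new reading comes with each control period).
- read_camera(name): name is "side" or "top"; returns a dict with "image" (480x640x3 uint8, red, green, blue), "fx", "fy", "cx", "cy" (pixels), "k1" (the pictures are not rectified: a ray, as slopes to the right and down, at radius r is drawn at 1 + k1 r^2 times it, then the intrinsics apply), "T" (4x4, takes a point from camera to world coordinates). Camera axes: x right, y down, z forward; pixel columns grow to the right and rows downward; lengths in m; the calibration is good to about 2 mm. A picture is of the moment at which its call begins. There is no depth.
- close_job(): hands the job in; it is judged then, once.
The state is a dict: "t": time; "q": joint angles; "dq": joint speeds; "joint_torque": joint torques, N m; "tool_pos": TCP position; "orientation": TCP orientation; "force": force on the tool from outside, world axes, zero at the start; "wrist_torque": the same for the moment, N m; "opening": finger opening in m; "gripper_force": force on a finger pad.
Only numpy, scipy, OpenCV 4.12 (cv2) and the standard library are available. Lean on these libraries where they do the work, as an engineer would, in place of code of your own. Each camera call takes 0.05 s, during which the arm holds its last target. There are 200 camera calls.

## Working session

There is one attempt and no reset: what is moved stays moved. The work goes in short steps, Python scripts to look and compute and a tool call to move; the robot and the scene stay as the last step left them, time stands still between calls to the robot, and variables do not carry over. Pictures are saved under pics/ and viewed, at most 10 in all, crops included, and the job is handed in when it is done.

Besides the shell and the picture viewer there is one more tool, called as name(argument=value, ...) on one line, values as JSON. arm_command: Moves the arm, as the interface text tells. Shifts and turns lie within -1 to 1; 1 stands for 0.2 m of shift or pi rad of turn. Its arguments: {"type":"object","properties":{"increments":{"type":"array","items":{"type":"array","items":{"type":"number","minimum":-1,"maximum":1}}},"fingers":{"type":"number"},"force":{"type":"number"}},"required":["increments"]}

```bash
mkdir -p pics; python3 - <<'E'
from plant import *
import cv2
for n in("top","side"):
    c=read_camera(n); cv2.imwrite(f"pics/{n}0.png",c["image"][:,:,::-1])
    print(n,c["fx"],c["fy"],c["cx"],c["cy"],c["k1"],c["T"].round(4).tolist())
s=read_state(); print({k:(v if not hasattr(v,'round') else v) for k,v in s.items()})
E
```

```text
top 625.1656027747749 625.1656027747749 315.42836273336803 244.47882168665183 -0.1081980758500361 [[0.1071, -0.9724, 0.2071, 0.3497], [-0.9942, -0.1053, 0.0197, 0.1096], [0.0026, -0.208, -0.9781, 1.1201], [0.0, 0.0, 0.0, 1.0]]
side 523.1740154004628 523.1740154004628 315.2871518390889 235.79626809914708 -0.1539892413279582 [[0.863, -0.3414, 0.3725, 0.1565], [-0.5052, -0.5979, 0.6224, -0.5415], [0.0102, -0.7252, -0.6884, 0.7894], [0.0, 0.0, 0.0, 1.0]]
{'t': 0.1, 'q': array([ 1.12960656e+00,  1.31097065e-01,  1.48913865e+00, -1.91189333e-05,
        1.52299766e+00, -8.54109154e-02]), 'dq': array([ 0.00083228, -0.00089336, -0.0010165 ,  0.00136289, -0.00136444,
        0.00062268]), 'joint_torque': array([ 1.29813012e-03, -5.61332738e+01, -4.93099952e+01,  7.70698185e-02,
        2.89583701e-02, -1.82463896e-05]), 'tool_pos': array([0.20889696, 0.56225163, 0.40380269]), 'orientation': array([-5.55839400e-01, -3.09161344e+00,  2.49590745e-03]), 'force': array([-0.44579621, -0.06078989, -0.06966735]), 'wrist_torque': array([0.02652681, 0.05132518, 0.04455781]), 'gripper_force': 0.0, 'opening': 0.09315201804220685}
```

View pics/top0.png

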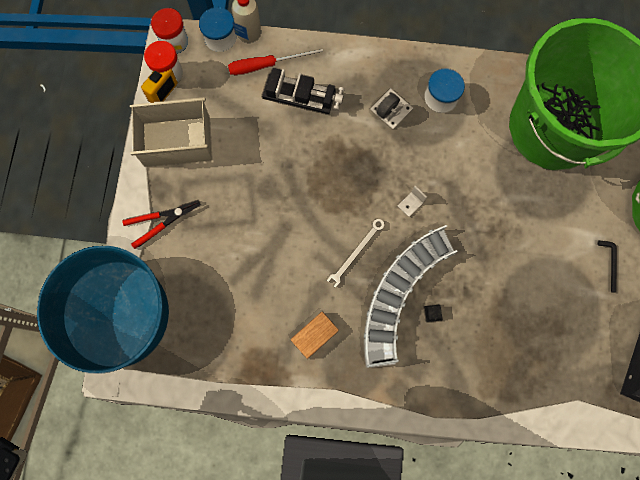

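View pics/side0.png

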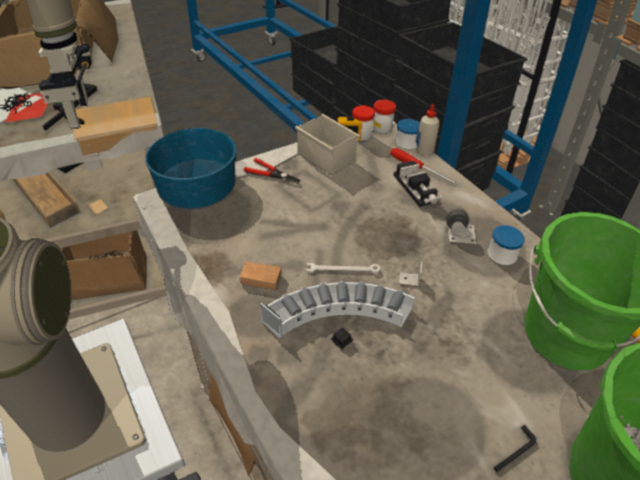

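The top view shows the track from the stop at about (381,362) to the open end at about (445,238). The spanner, bracket, end cap and block lie around it. The side view agrees, with the stop at (270,320). I'll enlarge both.

```bash
python3 - <<'E'
import cv2
a=cv2.imread("pics/top0.png")[215:375,350:470]; b=cv2.imread("pics/side0.png")[270:340,250:425]
cv2.imwrite("pics/topc.png",cv2.resize(a,None,fx=3.75,fy=3.75,interpolation=cv2.INTER_CUBIC))
cv2.imwrite("pics/sidec.png",cv2.resize(b,None,fx=4.5,fy=4.5,interpolation=cv2.INTER_CUBIC))
E
```

```text
(no output)
```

View pics/topc.png

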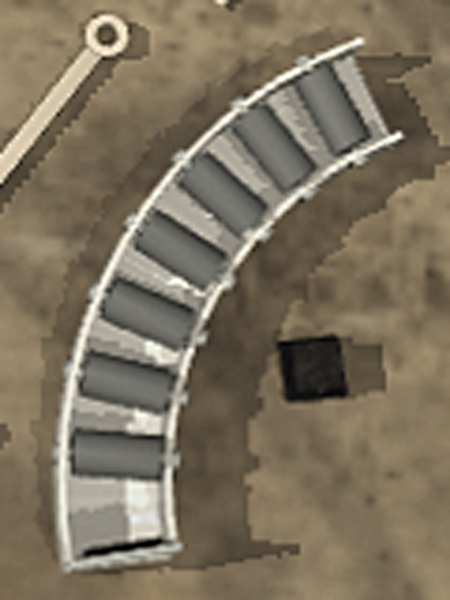

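View pics/sidec.png

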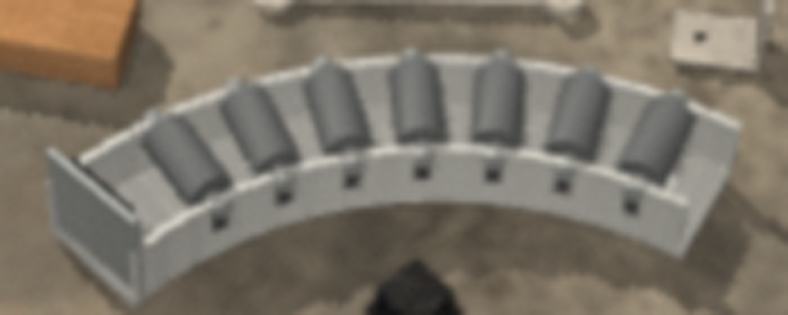

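The crops show all seven rollers clearly. In the top crop roller 1 is at (118,454) and roller 7 at (334,108). In the side crop they are at (186,158) and (658,137). I'll fit the track pose to the roller axis centres.

```bash
cat > h.py <<'E'
import numpy as np, cv2
from scipy.optimize import least_squares
from scipy.spatial.transform import Rotation as R
th=0.17*np.arange(-3,4)
def track(p,th=th,r=.2,z=.031):
    th=np.atleast_1d(th)
    l=np.c_[r*np.sin(th),r*np.cos(th)-.2]
    c,s=np.cos(p[2]),np.sin(p[2])
    return np.c_[l@np.array([[c,s],[-s,c]])+p[:2],np.full(len(l),z)]
def proj(c,P):
    q=(P-c["T"][:3,3])@c["T"][:3,:3]
    u=q[:,:2]/q[:,2:]; u=u*(1+c["k1"]*(u**2).sum(1,keepdims=True))
    return u*c["fx"]+[c["cx"],c["cy"]]
E
python3 - <<'E'
from h import *
from plant import *
cs=[read_camera(n) for n in("top","side")]
t=np.array([[118,454],[126,381],[148,314],[180,250],[223,194],[273,147],[334,108]])
s=np.array([[186,158],[261,124],[338,107],[416,99],[499,99],[579,116],[658,137]])
m=[(t+.5)/3.75-.5+[350,215],(s+.5)/4.5-.5+[250,270]]
f=lambda p,i:(proj(cs[i],track(p))-m[i]).ravel()
for w in([0],[1],[0,1]):
    r=least_squares(lambda p:np.concatenate([f(p,i) for i in w]),[.35,0,1.])
    print(w,r.x.round(4),np.sqrt(np.mean(r.fun**2)).round(2))
print(r.fun.reshape(2,7,2).round(1).tolist())
print(track(r.x,z=.042).round(4))
print(track(r.x,[-.755-.0,-.51-.245])[0])
E
```

```text
[0] [ 0.5301 -0.02   -0.47  ] 0.22
[1] [ 0.5338 -0.0144 -0.4736] 0.36
[0, 1] [ 0.5313 -0.0181 -0.4709] 1.16
[[[-1.4, -0.7], [-0.9, -0.6], [-1.0, -1.1], [-0.9, -0.9], [-1.0, -0.9], [-0.7, -1.0], [-1.4, -0.6]], [[0.2, 1.3], [-0.2, 2.4], [-0.1, 2.0], [0.3, 1.9], [-0.2, 2.3], [-0.2, 1.3], [-0.3, 1.6]]]
[[ 0.4328  0.0035  0.042 ]
 [ 0.4667  0.0019  0.042 ]
 [ 0.4998 -0.0053  0.042 ]
 [ 0.5313 -0.0181  0.042 ]
 [ 0.5602 -0.036   0.042 ]
 [ 0.5855 -0.0586  0.042 ]
 [ 0.6068 -0.0851  0.042 ]]
[ 0.38451152 -0.00435986  0.031     ]
```

```bash
cat >> h.py <<'E'
P=np.array([.5313,-.0181,-.4709])
def inc(target_xyz,s,ref=None):  # shift in tool units from ref (or measured pos) to a TCP position
    ref=s["tool_pos"] if ref is None else ref
    return (R.from_rotvec(s["orientation"]).inv().apply(np.asarray(target_xyz)-ref)/.2).round(3)
E
python3 - <<'E'
from h import *
from plant import *
s=read_state()
print(R.from_rotvec(s["orientation"]).as_matrix().round(4).tolist())
a=track(P,-.51-.05)[0]; a[2]=.186+.075
print(a,inc(a,s,[.2089,.5622,.405]))
E
```

```text
[[-0.9374, 0.3483, -0.0005], [0.3483, 0.9374, -0.001], [0.0001, -0.0011, -1.0]]
[0.42276587 0.00287458 0.261     ] [-1.977 -2.248  0.722]
```

arm_command(increments=[[-0.13, -0.15, 0, 0, 0, 0], [-0.26, -0.3, 0, 0, 0, 0], [-0.4, -0.45, 0, 0, 0, 0], [-0.53, -0.6, 0, 0, 0, 0], [-0.66, -0.75, 0, 0, 0, 0]], fingers=1, force=20)

```text
t: 0.82
tool_pos: [0.2807, 0.3746, 0.4046]
orientation: [0.556, 3.092, -0.0]
force: [0.2, -0.1, 1.0]
opening: 0.0473
gripper_force: 0.0
```

arm_command(increments=[[-0.13, -0.15, 0, 0, 0, 0], [-0.26, -0.3, 0, 0, 0, 0], [-0.4, -0.45, 0, 0, 0, 0], [-0.53, -0.6, 0, 0, 0, 0], [-0.66, -0.75, 0, 0, 0, 0]])

```text
t: 1.45
tool_pos: [0.3521, 0.188, 0.4047]
orientation: [0.556, 3.092, 0.0]
force: [1.8, 0.5, 0.7]
opening: 0.0012
gripper_force: 0.0
```

arm_command(increments=[[-0.13, -0.15, 0.1, 0, 0, 0], [-0.26, -0.3, 0.2, 0, 0, 0], [-0.4, -0.45, 0.3, 0, 0, 0], [-0.53, -0.6, 0.4, 0, 0, 0], [-0.66, -0.75, 0.5, 0, 0, 0]])

```text
t: 2.08
tool_pos: [0.4236, 0.0014, 0.3042]
orientation: [0.556, 3.091, 0.0]
force: [-0.1, 0.7, 0.0]
opening: 0.0003
gripper_force: 0.0
```

arm_command(increments=[[0, 0, 0.08, 0, 0, 0], [0, 0, 0.16, 0, 0, 0], [0, 0, 0.22, 0, 0, 0], [0, 0, 0.22, 0, 0, 0], [0, 0, 0.22, 0, 0, 0]])

```text
t: 2.7
tool_pos: [0.4236, 0.0032, 0.2613]
orientation: [0.554, 3.092, 0.0]
force: [0.4, 0.1, -0.4]
opening: 0.0001
gripper_force: 0.0
```

```bash
python3 - <<'E'
from h import *
from plant import *
s=read_state(); print(s["tool_pos"],s["force"])
ims=[]
tip=s["tool_pos"]+R.from_rotvec(s["orientation"]).apply([0,0,.186])
for n,(r,c) in(("top",(210,340)),("side",(230,230))):
    k=read_camera(n); print(n,proj(k,tip[None]),proj(k,track(P)[[0,6]]))
    ims.append(cv2.resize(k["image"][r:r+170,c:c+200,::-1].copy(),None,fx=2,fy=2.0*1.0,interpolation=cv2.INTER_CUBIC))
cv2.imwrite("pics/a1.png",np.hstack(ims)[:, :800])
E
```

```text
[0.42361833 0.00318436 0.26128074] [ 0.38677899  0.10481205 -0.43282533]
top [[382.170591   338.66588885]] [[379.69239372 335.0083466 ]
 [437.27688578 242.86040604]]
side [[286.19285641 292.48230577]] [[291.09872442 306.03892562]
 [395.48210949 301.687824  ]]
```

View pics/a1.png

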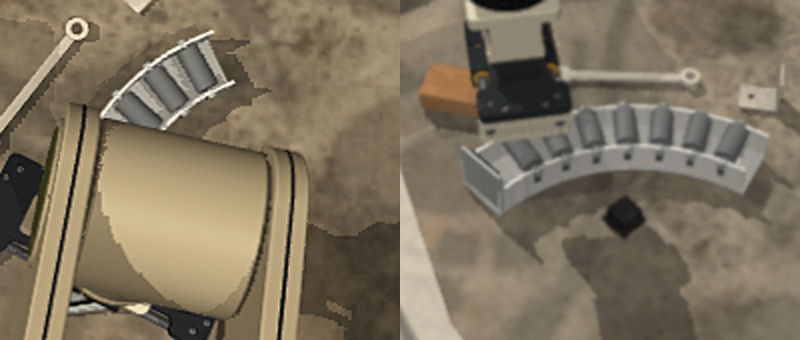

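The fingertips are hard to make out beside the gripper body, near crop position (525,128). I'll enlarge that region.

```bash
python3 - <<'E'
from h import *
from plant import *
k=read_camera("side")
cv2.imwrite("pics/a2.png",cv2.resize(k["image"][215:345,245:345,::-1],None,fx=4.5,fy=4.5,interpolation=cv2.INTER_CUBIC))
E
```

```text
(no output)
```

View pics/a2.png

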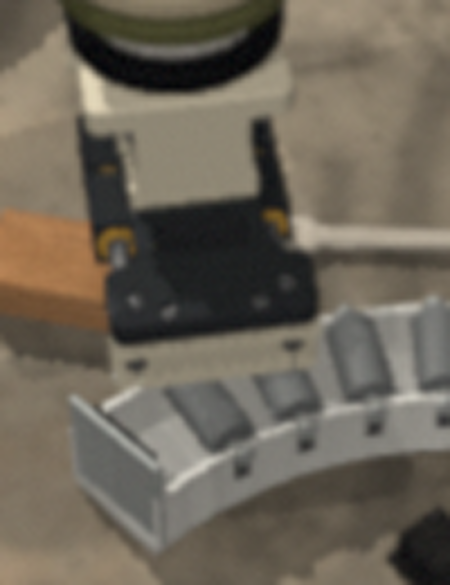

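The body hides the tips from the side camera, which matches the prediction. I'll go down close to roller 1, then feel for it.

arm_command(increments=[[0, 0, 0.05, 0, 0, 0], [0, 0, 0.1, 0, 0, 0], [0, 0, 0.14, 0, 0, 0], [0, 0, 0.155, 0, 0, 0], [0, 0, 0.155, 0, 0, 0]])

```text
t: 3.48
tool_pos: [0.4233, 0.0027, 0.2294]
orientation: [-0.556, -3.091, 0.0]
force: [0.2, 0.5, -0.5]
opening: 0.0003
gripper_force: 0.0
```

arm_command(increments=[[0, 0, 0, 0, 0, 0], [0, 0, 0, 0, 0, 0], [0, 0, 0, 0, 0, 0], [0, 0, 0, 0, 0, 0], [0, 0, 0, 0, 0, 0]])

```text
t: 4.1
tool_pos: [0.4234, 0.0027, 0.2298]
orientation: [0.556, 3.092, 0.0]
force: [0.2, 0.3, 0.3]
opening: 0.0002
gripper_force: 0.0
```

arm_command(increments=[[0, 0, 0.005, 0, 0, 0], [0, 0, 0.01, 0, 0, 0], [0, 0, 0.01, 0, 0, 0], [0, 0, 0.01, 0, 0, 0], [0, 0, 0.01, 0, 0, 0]])

```text
t: 4.72
tool_pos: [0.4235, 0.0027, 0.2278]
orientation: [0.556, 3.092, -0.0]
force: [0.2, -0.1, 0.6]
opening: 0.0005
gripper_force: 0.4
```

arm_command(increments=[[0, 0, 0.005, 0, 0, 0], [0, 0, 0.01, 0, 0, 0], [0, 0, 0.01, 0, 0, 0], [0, 0, 0.01, 0, 0, 0], [0, 0, 0.01, 0, 0, 0]])

```text
t: 5.35
tool_pos: [0.4235, 0.0027, 0.2258]
orientation: [0.556, 3.092, 0.0]
force: [-0.2, 0.4, 1.6]
opening: 0.0003
gripper_force: 0.9
```

```bash
python3 - <<'E'
from h import *
from plant import *
F=[]
for i in range(8): read_camera("side"); F.append(read_state()["force"])
s=read_state(); print(np.mean(F,0).round(2),np.std(F,0).round(2),s["tool_pos"].round(4))
for d in (.01,.05): pass
E
```

```text
[-0.2  -0.2   1.83] [0.55 0.51 0.58] [0.4235 0.0027 0.2258]
```

The force reads about 1.8 N, so roller 1 is touched and the height agrees with the estimate. Next I'll plan the stroke.

```bash
cat > plan.py <<'E'
from h import *
from plant import *
import sys
s=read_state(); p=s["tool_pos"]; z=.2255
# arc angle of the present place
c=track(P,0,r=0)[0]; d=p-c; t0=np.arctan2(d[1],d[0]); t0=np.pi/2+P[2]-t0
print("theta",t0.round(3),"radius",np.hypot(*d[:2]).round(4),"z",p[2].round(4),"F",s["force"].round(1))
ths=t0+.025*np.arange(1,int((.61-t0)/.025)+2)
w=track(P,ths,z=z); ref=p
for i in range(0,len(w),5):
    b=w[i:i+5]; print(ths[i:i+5][-1].round(3),[list(inc(x,s,ref)) for x in b].__repr__().replace("np.float64",""))
    ref=b[-1]
E
python3 plan.py
```

```text
theta -0.557 radius 0.1997 z 0.2258 F [ 0.9 -0.9  2.6]
-0.432 [[(-0.022), (0.012), (0.001)], [(-0.045), (0.021), (0.001)], [(-0.068), (0.031), (0.001)], [(-0.092), (0.039), (0.001)], [(-0.116), (0.047), (0.001)]]
-0.307 [[(-0.024), (0.007), (0.0)], [(-0.048), (0.014), (0.0)], [(-0.072), (0.021), (0.0)], [(-0.096), (0.026), (0.0)], [(-0.121), (0.031), (0.0)]]
-0.182 [[(-0.025), (0.004), (0.0)], [(-0.049), (0.008), (0.0)], [(-0.074), (0.012), (0.0)], [(-0.099), (0.014), (0.0)], [(-0.124), (0.016), (0.0)]]
-0.057 [[(-0.025), (0.001), (0.0)], [(-0.05), (0.002), (0.0)], [(-0.075), (0.002), (0.0)], [(-0.1), (0.002), (0.0)], [(-0.125), (0.0), (0.0)]]
0.068 [[(-0.025), (-0.002), (0.0)], [(-0.05), (-0.004), (0.0)], [(-0.075), (-0.007), (0.0)], [(-0.099), (-0.011), (0.0)], [(-0.124), (-0.015), (0.0)]]
0.193 [[(-0.025), (-0.005), (0.0)], [(-0.049), (-0.01), (0.0)], [(-0.073), (-0.016), (0.0)], [(-0.097), (-0.023), (0.0)], [(-0.121), (-0.03), (0.0)]]
0.318 [[(-0.024), (-0.008), (0.0)], [(-0.047), (-0.016), (0.0)], [(-0.071), (-0.025), (0.0)], [(-0.094), (-0.035), (0.0)], [(-0.116), (-0.045), (0.0)]]
0.443 [[(-0.023), (-0.011), (0.0)], [(-0.045), (-0.022), (0.0)], [(-0.067), (-0.034), (0.0)], [(-0.089), (-0.046), (0.0)], [(-0.11), (-0.059), (0.0)]]
0.568 [[(-0.021), (-0.014), (0.0)], [(-0.042), (-0.028), (0.0)], [(-0.062), (-0.042), (0.0)], [(-0.082), (-0.057), (0.0)], [(-0.102), (-0.073), (0.0)]]
0.618 [[(-0.019), (-0.016), (0.0)], [(-0.038), (-0.033), (0.0)]]
```

arm_command(increments=[[-0.022, 0.012, 0.002, 0, 0, 0], [-0.045, 0.021, 0.003, 0, 0, 0], [-0.068, 0.031, 0.003, 0, 0, 0], [-0.092, 0.039, 0.003, 0, 0, 0], [-0.116, 0.047, 0.003, 0, 0, 0]])

```text
t: 6.38
tool_pos: [0.4489, 0.0036, 0.2251]
orientation: [-0.556, -3.092, -0.001]
force: [0.0, 0.1, 0.9]
opening: 0.0004
gripper_force: 0.5
```

arm_command(increments=[[-0.024, 0.007, 0, 0, 0, 0], [-0.048, 0.014, 0, 0, 0, 0], [-0.072, 0.021, 0, 0, 0, 0], [-0.096, 0.026, 0, 0, 0, 0], [-0.121, 0.031, 0, 0, 0, 0]])

```text
t: 7.0
tool_pos: [0.4737, 0.0007, 0.2252]
orientation: [0.556, 3.092, 0.0]
force: [-0.3, -0.6, 2.8]
opening: 0.0003
gripper_force: 1.1
```

```bash
python3 plan.py | head -3; python3 - <<'E'
from h import *
from plant import *
F=[]
for i in range(6): k=read_camera("side"); F.append(read_state()["force"])
print(np.mean(F,0).round(2),proj(k,track(P)[[0,6]]).round(0).tolist())
cv2.imwrite("pics/a3.png",cv2.resize(k["image"][240:340,250:425,::-1],None,fx=4.5,fy=4.5,interpolation=cv2.INTER_CUBIC))
E
```

```text
theta -0.304 radius 0.1998 z 0.2252 F [-0.3 -0.6  2.8]
-0.179 [[(-0.024), (0.005), (-0.002)], [(-0.049), (0.009), (-0.002)], [(-0.074), (0.012), (-0.002)], [(-0.099), (0.015), (-0.002)], [(-0.124), (0.017), (-0.002)]]
-0.054 [[(-0.025), (0.001), (0.0)], [(-0.05), (0.002), (0.0)], [(-0.075), (0.002), (0.0)], [(-0.1), (0.001), (0.0)], [(-0.125), (0.0), (0.0)]]
[-0.23 -0.7   2.31] [[291.0, 306.0], [395.0, 302.0]]
```

View pics/a3.png

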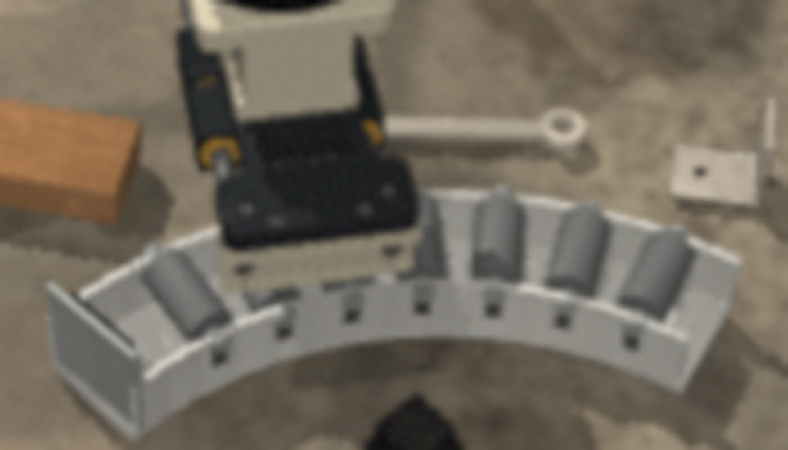

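The track hasn't moved: roller 1 is at crop (186,293), as before. The force is about 2.3 N, so I'll carry on.

arm_command(increments=[[-0.025, 0.004, 0, 0, 0, 0], [-0.049, 0.008, 0, 0, 0, 0], [-0.074, 0.012, 0, 0, 0, 0], [-0.099, 0.014, 0, 0, 0, 0], [-0.124, 0.016, 0, 0, 0, 0]])

```text
t: 7.92
tool_pos: [0.4981, -0.0051, 0.2252]
orientation: [0.556, 3.092, -0.0]
force: [-0.9, -2.3, 2.2]
opening: 0.0009
gripper_force: 1.1
```

arm_command(increments=[[-0.025, 0.001, 0, 0, 0, 0], [-0.05, 0.002, 0, 0, 0, 0], [-0.075, 0.002, 0, 0, 0, 0], [-0.1, 0.002, 0, 0, 0, 0], [-0.125, 0, 0, 0, 0, 0]])

```text
t: 8.55
tool_pos: [0.5212, -0.0136, 0.2249]
orientation: [-0.556, -3.091, -0.0]
force: [-1.2, 0.0, 3.3]
opening: 0.0004
gripper_force: 1.1
```

arm_command(increments=[[-0.025, -0.002, 0, 0, 0, 0], [-0.05, -0.004, 0, 0, 0, 0], [-0.075, -0.007, 0, 0, 0, 0], [-0.099, -0.011, 0, 0, 0, 0], [-0.124, -0.015, 0, 0, 0, 0]])

```text
t: 9.18
tool_pos: [0.5437, -0.0251, 0.2252]
orientation: [0.556, 3.092, 0.0]
force: [-0.3, 0.4, 1.3]
opening: 0.0006
gripper_force: 0.6
```

```bash
python3 plan.py
```

```text
theta 0.071 radius 0.1999 z 0.2252 F [-0.3  0.4  1.3]
0.196 [[(-0.025), (-0.005), (-0.001)], [(-0.049), (-0.01), (-0.001)], [(-0.073), (-0.016), (-0.001)], [(-0.097), (-0.023), (-0.001)], [(-0.121), (-0.03), (-0.001)]]
0.321 [[(-0.024), (-0.008), (0.0)], [(-0.047), (-0.017), (0.0)], [(-0.07), (-0.026), (0.0)], [(-0.094), (-0.035), (0.0)], [(-0.116), (-0.046), (0.0)]]
0.446 [[(-0.023), (-0.011), (0.0)], [(-0.045), (-0.022), (0.0)], [(-0.067), (-0.034), (0.0)], [(-0.088), (-0.047), (0.0)], [(-0.11), (-0.06), (0.0)]]
0.571 [[(-0.021), (-0.014), (0.0)], [(-0.042), (-0.028), (0.0)], [(-0.062), (-0.042), (0.0)], [(-0.082), (-0.057), (0.0)], [(-0.101), (-0.073), (0.0)]]
0.621 [[(-0.019), (-0.016), (0.0)], [(-0.038), (-0.033), (0.0)]]
```

arm_command(increments=[[-0.025, -0.005, 0, 0, 0, 0], [-0.049, -0.01, 0, 0, 0, 0], [-0.073, -0.016, 0, 0, 0, 0], [-0.097, -0.023, 0, 0, 0, 0], [-0.121, -0.03, 0, 0, 0, 0]])

```text
t: 9.8
tool_pos: [0.5642, -0.0393, 0.2252]
orientation: [0.556, 3.092, -0.0]
force: [-1.2, -0.6, 2.3]
opening: 0.001
gripper_force: 1.1
```

arm_command(increments=[[-0.024, -0.008, 0, 0, 0, 0], [-0.047, -0.016, 0, 0, 0, 0], [-0.07, -0.025, 0, 0, 0, 0], [-0.094, -0.035, 0, 0, 0, 0], [-0.116, -0.045, 0, 0, 0, 0]])

```text
t: 10.42
tool_pos: [0.5827, -0.0559, 0.2252]
orientation: [-0.556, -3.092, 0.0]
force: [-1.0, -1.1, 2.0]
opening: 0.0003
gripper_force: 1.1
```

arm_command(increments=[[-0.023, -0.011, 0, 0, 0, 0], [-0.045, -0.022, 0, 0, 0, 0], [-0.067, -0.034, 0, 0, 0, 0], [-0.089, -0.046, 0, 0, 0, 0], [-0.11, -0.06, 0, 0, 0, 0]])

```text
t: 11.05
tool_pos: [0.5991, -0.0745, 0.225]
orientation: [-0.556, -3.092, -0.001]
force: [-1.1, 1.6, 2.6]
opening: 0.0004
gripper_force: 1.0
```

arm_command(increments=[[-0.021, -0.014, 0, 0, 0, 0], [-0.042, -0.028, 0, 0, 0, 0], [-0.062, -0.042, 0, 0, 0, 0], [-0.082, -0.057, 0, 0, 0, 0], [-0.101, -0.073, 0, 0, 0, 0]])

```text
t: 11.68
tool_pos: [0.6131, -0.0955, 0.2252]
orientation: [0.556, 3.092, 0.0]
force: [0.4, -1.2, 2.0]
opening: 0.0004
gripper_force: 0.9
```

arm_command(increments=[[-0.019, -0.016, 0, 0, 0, 0], [-0.038, -0.033, 0, 0, 0, 0], [-0.056, -0.05, 0, 0, 0, 0], [-0.06, -0.053, -0.05, 0, 0, 0], [-0.06, -0.053, -0.15, 0, 0, 0]])

```text
t: 12.3
tool_pos: [0.62, -0.1093, 0.2553]
orientation: [-0.556, -3.09, -0.0]
force: [0.1, -1.1, -0.8]
opening: 0.0004
gripper_force: 0.0
```

Contact held along the whole row, at about 2–3 N. I'll lift clear and check.

arm_command(increments=[[0, 0, -0.2, 0, 0, 0], [0, 0, -0.4, 0, 0, 0], [0, 0, -0.6, 0, 0, 0], [0, 0, -0.7, 0, 0, 0], [0, 0, -0.7, 0, 0, 0]])

```text
t: 12.92
tool_pos: [0.6208, -0.1093, 0.3977]
orientation: [0.555, 3.088, -0.001]
force: [0.4, -0.1, 0.0]
opening: 0.0001
gripper_force: 0.0
```

arm_command(increments=[[0, 0.2, 0, 0, 0, 0], [0, 0.4, 0, 0, 0, 0], [0, 0.6, 0, 0, 0, 0], [0, 0.8, 0, 0, 0, 0], [0, 1, 0, 0, 0, 0]])

```text
t: 13.55
tool_pos: [0.6899, 0.0794, 0.3921]
orientation: [-0.555, -3.088, 0.001]
force: [0.2, -0.4, -0.0]
opening: 0.0003
gripper_force: 0.0
```

arm_command(increments=[[0, 0.2, 0, 0, 0, 0], [0, 0.4, 0, 0, 0, 0], [0, 0.4, 0, 0, 0, 0], [0, 0.4, 0, 0, 0, 0], [0, 0.4, 0, 0, 0, 0]])

```text
t: 14.18
tool_pos: [0.7177, 0.1519, 0.3944]
orientation: [-0.558, -3.091, 0.001]
force: [0.4, -0.4, 0.5]
opening: 0.0007
gripper_force: 0.0
```

```bash
python3 - <<'E'
from h import *
from plant import *
o=[]
for n,(r,c) in(("top",(180,280)),("side",(235,235))):
    k=read_camera(n)["image"][:,:,::-1]; b=cv2.imread(f"pics/{n}0.png")
    o.append(np.hstack([i[r:r+(195 if n=="top" else 115),c:c+200] for i in(b,k)]))
cv2.imwrite("pics/end.png",cv2.resize(np.vstack(o),None,fx=1.9,fy=1.9,interpolation=cv2.INTER_CUBIC))
E
```

```text
(no output)
```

View pics/end.png

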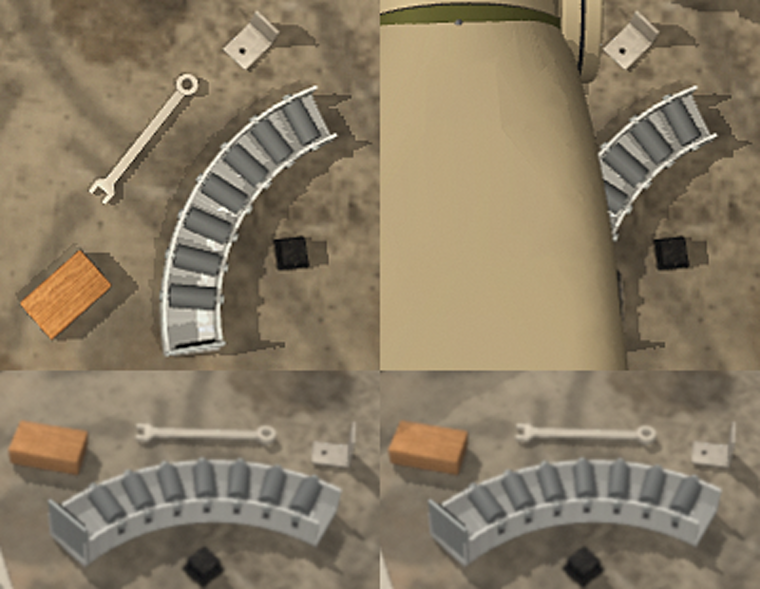

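The before and after side views match: the track stop is at (70,530) before and (450,530) after, which is just the panel offset. The spanner, block, bracket and cap haven't moved, all the rollers stand up, and the arm is clear.

```bash
python3 -c "
from plant import *
print(close_job())"
```

```text
the job is handed in; nothing more can be done
None
```

I stroked all seven rollers in order from the stop to the open end at about 1–3 N and handed the job in; the cameras showed the track and nearby items unmoved, but I couldn't measure roller angles and no verdict came back.

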